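# Put the mixed-up plaster models back with their partners

### The job

The three loose plaster tooth models on the dark mats have got into one another's case trays: put each into the tray that holds its fixed partner of the same kind (full arch, half arch or single tooth), standing squarely in the middle of the dark mat and facing the same way as the partner. There is room for only one model on a mat, so park one on the empty round cork pad on the way. Set the models down rather than dropping them, for plaster chips, and leave the mug, the bottle and the wax knife where they are.

Things in the scene. Friction and masses are not known exactly. Their poses are not given: they have to be found in the camera images.
- model_full: loose full-arch plaster model, beige: base 58 x 58 mm, round at the front, flat flanks facing -y and +y (x from -8 to 28 mm), a horseshoe of teeth on top, closed end to -x, open end to +x. Base 26 mm high, 36 mm with its teeth; about 150 g. Origin: centre of the base's underside; z up; its front faces -x. Starts on the mat of the half-arch tray.
- model_half: loose half-arch plaster model, beige: oblong block 54 mm (x) by 26 mm (y) with one single row of teeth on top along x, small front teeth towards -x, broad molars towards +x. Base 26 mm high, 36 mm with its teeth; about 75 g. Origin: centre of the base's underside; z up; its front faces -x. Starts on the mat of the single-tooth tray.
- model_single: loose single-tooth plaster model, beige: small block 34 mm (x) by 24 mm (y) with just one round tooth stump on top, standing towards its front end (-x, 7 mm off the middle). Base 26 mm high, 36 mm with its teeth; about 45 g. Origin: centre of the base's underside; z up; its front faces -x. Starts on the mat of the full-arch tray.
- tray_full: full-arch tray: fixed grey pan 150 (x) x 140 (y) mm, rim 9 mm high. Its partner, a fixed full-arch model of the same shape, is centred at x = +40 mm, front to -x, its top 40 mm over the bench. The place for the loose model is the square dark rubber mat, 66 mm wide, its top 6 mm over the bench, centred at x = -37 mm, y = 0. Origin: centre of the tray's underside, at bench height.
- tray_half: half-arch tray: fixed grey pan 150 (x) x 140 (y) mm, rim 9 mm high. Its partner, a fixed half-arch model of the same shape, is centred at x = +40 mm, front to -x, its top 40 mm over the bench. The place for the loose model is the square dark rubber mat, 66 mm wide, its top 6 mm over the bench, centred at x = -37 mm, y = 0. Origin: centre of the tray's underside, at bench height.
- tray_single: single-tooth tray: fixed grey pan 150 (x) x 140 (y) mm, rim 9 mm high. Its partner, a fixed single-tooth model of the same shape, is centred at x = +40 mm, front to -x, its top 40 mm over the bench. The place for the loose model is the square dark rubber mat, 66 mm wide, its top 6 mm over the bench, centred at x = -37 mm, y = 0. Origin: centre of the tray's underside, at bench height.
- pad: round cork pad, fixed, 100 mm across, 6 mm thick, empty at the start: the parking place. Origin: centre of its underside, at bench height.
- mug: white mug, 80 mm across, 95 mm high, handle towards its +y, beyond the trays. Not to be disturbed. Origin: centre of its underside.
- bottle: small closed amber bottle, blue cap, 46 mm across, 90 mm high, beyond the trays. Not to be disturbed. Origin: centre of its underside.
- knife: wax knife lying beyond the trays, roughly along y: wooden handle to -y, steel blade to +y, 165 mm long, 12 mm wide, 9 mm high. Not to be disturbed. Origin: about its middle, at its underside.
Mind the look-alikes: they are no part of the job. What is shaped like the tray_single but orange is not meant.

How it is judged:
By the outcome, as a careful person would: the job done as asked, in the order asked, and still so for the second after the job is handed in, with the robot touching nothing.
It also fails if it takes over 112 s, if anything falls off the work surface, if the arm or the gripper's body presses on something with over 40 N, if the wrist force passes 120 N, or if a joint passes its speed limit or range.

### The arm

A 6-joint arm with a two-finger parallel gripper is mounted at the origin on the work surface. World frame = base frame: x ahead of the robot, y to its left, z up, the work surface at z = 0. Lengths are in m, angles in degrees, forces in N, time in s.
With the tool pointing down it reaches from about 0.375 to 0.9 m from the base axis. Payload 3.1 kg.
Tool frame: the origin (TCP) lies on the centre line of the jaws, within the pads' length; the fingertips stand 25 mm ahead of it and the grasp point (between the pads) lies 6 mm ahead of it; y points along the fingers, x is the direction in which the jaws open and shut, and the axes are right-handed (so a half turn about y gives the same grasp; the last joint's range is limited). The gripper opens to 87 mm and grips with 3 to 60 N. Pads are 19 mm wide; open, the fingers measure 117 mm over their backs; the gripper's body (75 mm by 190 mm) begins 51 mm behind the grasp point.
Start: joints at [-80.701, 30.224, 82.088, -0, 67.689, -10.227], TCP at [0.209, -0.589, 0.248] pointing down, gripper open.
Joint ranges: [-176.69, 176.69], [-43.24, 126.21], [12.49, 139.97], [-82, 262], [0, 151.66], [-163.58, 163.58]. Speed limits (degrees/s): [159.86, 159.86, 180, 180, 180, 180].

### API

Orientations are given as a 3x3 rotation matrix whose columns are the frame's x, y, z axes.
In Python, from rig import * gives the robot as it stands.
- The arm moves only by the tool play_rows, never from a script. Its argument "commands" is a list of rows, each a list of 2 entries, a list of its own where there are three numbers: the shift along the world's x, y, z in m, then the turn, a rotation vector about the world's x, y, z in rad. A call has 1 to 10 rows; each row is the pose to reach, as a shift and turn from the pose commanded when the call began; what a row does not reach only later rows make up. A row lasts 1/8 s, in which the tool goes at most 62.5 mm and 10.7 degrees, less where a joint would pass 70% of its speed; a pose out of reach is approached as far as the arm can. A call with a gripper value outside its range is refused whole. "gripper" is the finger opening in m, from 0 to 0.087, set as the call begins (left out, the last holds). The fingers move at their own pace and stop on an object; the grip force is fixed at half the most. Time passes only in rows, so rows that repeat a pose let the fingers close. It gives the time, the measured TCP pose, the force and the opening at its end, in the units of the state.
- read_state(): the state, without advancing time (a new reading comes with each control period).
- capture(name): name is "scene" or "side" or "wrist"; returns a dict with "frame" (480x640x3 uint8, red, green, blue), "depth" (480x640 float32, m along the optical axis (not along the pixel's ray), 0 where there is no reading), "mtx" (3x3 intrinsics, pixels), "dist_coeffs" ([k1, k2, p1, p2, k3] as OpenCV has them; the pictures are not rectified), "cam_to_world" (4x4, takes a point from camera to world coordinates); the wrist camera has in their place "hand_eye" (4x4, takes a point from camera to tool coordinates, whose origin is the TCP and whose axes are the tool frame's). Camera axes: x right, y down, z forward; pixel columns grow to the right and rows downward; lengths in m; the calibration is good to about 2 mm. A picture is of the moment at which its call begins: read the wrist's pose just before it.
- hand_in(): hands the job in, once; it reports no verdict.
The state is a dict: "time_s": time; "joint_positions": joint angles; "qvel": joint speeds; "tau": joint torques, N m; "position": TCP position; "tcp_rot": TCP orientation; "force": force on the tool from outside, world axes, zero at the start; "moment": the same for the moment, N m; "opening": opening from 0.0 (shut) to 1.0 (fully open).
Only numpy, scipy, OpenCV 4.12 (cv2) and the standard library are available. Lean on these libraries where they do the work, as an engineer would, in place of code of your own. Each camera call takes 0.05 s, during which the arm holds its last target. There are 200 camera calls.

## Working session

There is one attempt and no reset: what is moved stays moved. The work goes in short steps, Python scripts to look and compute and a tool call to move; the robot and the scene stay as the last step left them, time stands still between calls to the robot, and variables do not carry over. Pictures are saved under pics/ and viewed, about 12 in all and at most 16, crops included, and the job is handed in when it is done.

Besides the shell and the picture viewer there is one more tool, called after "Request:" as a command line: name --argument value ..., lists and objects as JSON in quotes. play_rows: Moves the arm, as the interface text tells. Its arguments: {"type":"object","properties":{"commands":{"type":"array"},"gripper":{"type":"number"}},"required":["commands"]}

```bash
ls; mkdir -p pics
python3 - <<'E'
from rig import *
import cv2,numpy as np
for n in ("scene","side"):
    c=capture(n); cv2.imwrite(f"pics/{n}0.png",c["frame"][:,:,::-1]); np.savez(f"{n}0.npz",**c)
    print(n,c["cam_to_world"].round(3).tolist(),c["mtx"].round(1).tolist(),c["dist_coeffs"])
s=read_state();print(s["time_s"],s["position"],s["tcp_rot"],s["force"])
E
```

```text
pics
scene [[-0.174, 0.784, -0.596, 1.066], [0.985, 0.138, -0.107, 0.106], [-0.002, -0.606, -0.796, 0.813], [0.0, 0.0, 0.0, 1.0]] [[467.7, 0.0, 319.0], [0.0, 467.7, 233.9], [0.0, 0.0, 1.0]] [0.02879126 0.         0.         0.         0.        ]
side [[-0.997, -0.047, 0.068, 0.394], [-0.081, 0.718, -0.691, 1.045], [-0.017, -0.694, -0.72, 1.154], [0.0, 0.0, 0.0, 1.0]] [[605.3, 0.0, 313.6], [0.0, 605.3, 234.3], [0.0, 0.0, 1.0]] [-0.05812917  0.          0.          0.          0.        ]
0.1 [ 0.20882451 -0.5884508   0.24666171] [[ 3.34167123e-01 -2.74309806e-04  9.42513798e-01]
 [-9.42511934e-01  1.91248947e-03  3.34167018e-01]
 [-1.89421300e-03 -9.99998134e-01  3.80550837e-04]] [0.24994047 0.58111022 0.24622803]
```

View pics/scene0.png

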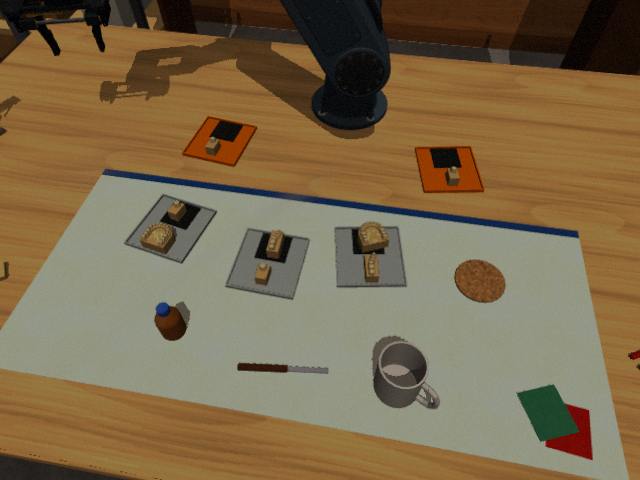

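View pics/side0.png

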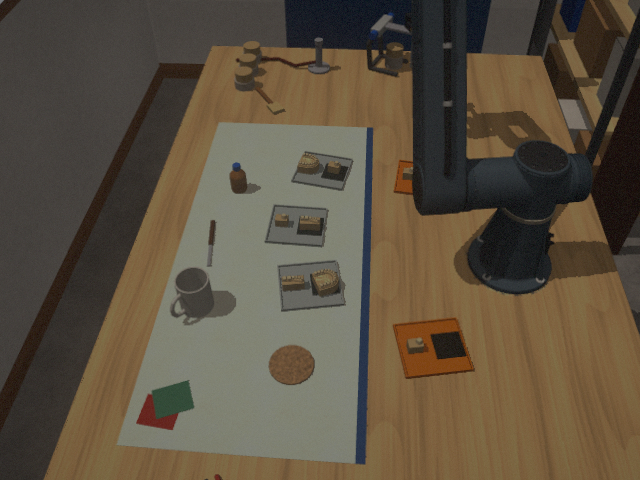

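The scene view shows the full-arch tray at (171,227) with the single tooth on its mat, the single-tooth tray at (268,263) with the half arch, and the half-arch tray at (370,256) with the full arch. The cork pad is at (480,280). The two orange trays are decoys. The side view agrees.

```bash
cat > h.py <<'E'
import cv2,numpy as np
def cloud(c,T=None):
    T=c["cam_to_world"] if T is None else T
    v,u=np.mgrid[0:480,0:640]
    p=cv2.undistortPoints(np.stack([u,v],-1).reshape(-1,1,2).astype(float),c["mtx"],c["dist_coeffs"]).reshape(480,640,2)
    d=c["depth"][...,None]
    P=np.concatenate([p*d,d],-1)
    W=P@T[:3,:3].T+T[:3,3]
    W[c["depth"]==0]=np.nan
    return W
def wristT(c,s):
    T=np.eye(4);T[:3,:3]=s["tcp_rot"];T[:3,3]=s["position"]
    return T@c["hand_eye"]
def rect(pts):  # minAreaRect in mm -> centre, (long,short), angle of long axis deg
    (cx,cy),(w,h),a=cv2.minAreaRect((pts*1000).astype(np.float32))
    if w<h: w,h,a=h,w,a+90
    return np.round([cx,cy,w,h,(a+90)%180-90],1)
E
python3 - <<'E'
from h import *
for n in("scene","side"):
    c=dict(np.load(n+"0.npz"));W=cloud(c)
    f=c["frame"].astype(int);hsv=cv2.cvtColor(c["frame"],cv2.COLOR_RGB2HSV)
    reg=(W[...,0]>.3)&(W[...,0]<.85)&(abs(W[...,1])<.55)
    print(n,"z bench",np.nanmedian(W[...,2][reg&(hsv[...,2]>150)&(hsv[...,1]<60)]))
    for name,m in(("tall",reg&(W[...,2]>.022)),("low",reg&(W[...,2]>.0035))):
        k,l,st,ce=cv2.connectedComponentsWithStats(m.astype(np.uint8))
        for i in range(1,k):
            if st[i,4]<60: continue
            w=W[l==i]; print(name,ce[i].round(),st[i,4],rect(w[:,:2]),"z",np.percentile(w[:,2],[50,98]).round(4))
E
```

```text
scene z bench -0.00043151303109656425
tall [176. 208.] 179 [ 463.4 -323.    35.    25.5  -11.4] z [0.0309 0.0425]
tall [372. 234.] 630 [457.  108.7  60.6  56.3 -65.3] z [0.0325 0.0419]
tall [157. 235.] 611 [ 535.7 -332.8   59.2   57.8   78.9] z [0.0309 0.0404]
tall [274. 241.] 302 [ 5.129e+02 -8.890e+01  5.590e+01  2.620e+01  5.000e-01] z [0.0322 0.0423]
tall [372. 265.] 317 [537.1 117.8  55.6  25.9  10.8] z [0.03   0.0402]
tall [262. 271.] 202 [588.6 -96.4  35.9  24.6  -4.9] z [0.0295 0.0407]
tall [168. 320.] 735 [ 732.1 -229.8   44.4   39.3  -43. ] z [0.0592 0.0897]
tall [405. 375.] 2177 [761.1 198.5 104.4  79.3  88. ] z [0.0675 0.0948]
low [169. 227.] 2711 [ 493.5 -328.2  155.9  147.2  -10.8] z [0.0073 0.0391]
low [369. 253.] 2588 [496.5 109.3 152.6 142.4  10.8] z [0.0081 0.0405]
low [268. 261.] 2714 [547.  -96.3 157.2 143.9  -1.4] z [0.0059 0.0396]
low [478. 280.] 1065 [518.8 333.6  99.3  97.4  32.2] z [0.0047 0.0072]
low [169. 322.] 858 [ 732.1 -229.8   44.4   39.5  -43. ] z [0.0565 0.0895]
low [403. 376.] 2807 [773.  195.2 109.1  79.9  36.4] z [0.0542 0.0946]
low [275. 368.] 47
[... 440 characters left out ...]
ll [192. 291.] 1466 [762.1 202.5 107.   79.3  87.3] z [0.0639 0.096 ]
tall [325. 280.] 466 [457.9 114.7  59.3  58.1 -67.2] z [0.0324 0.0427]
tall [292. 281.] 224 [539.  121.5  54.   30.5  11.8] z [0.0313 0.042 ]
low [321. 169.] 1129 [ 500.7 -323.8  166.8  160.8   76.8] z [0.0086 0.0396]
low [237. 179.] 422 [ 744.3 -270.   142.9   59.7  -77.8] z [0.0482 0.091 ]
low [296. 225.] 1341 [551.7 -88.6 157.5 157.3  -3.7] z [0.0072 0.0393]
low [210. 240.] 182 [770.3 -14.9 175.   18.1 -81.3] z [0.0068 0.0135]
low [310. 284.] 1889 [501.  110.6 154.7 153.1  11.3] z [0.009 0.041]
low [192. 293.] 1695 [788.2 158.2 166.8 114.  -64.1] z [0.0576 0.0956]
low [290. 365.] 1164 [521.6 339.8 100.2  98.7 -82.3] z [0.0063 0.0111]
  return np.nanmean(a, axis, out=out, keepdims=keepdims)
```

Request:
play_rows --commands '[[[0.05, 0.05, 0.02], [0, 0, -0.1]], [[0.1, 0.09, 0.04], [0, 0, -0.2]], [[0.14, 0.13, 0.05], [0, 0, -0.3]], [[0.18, 0.17, 0.07], [0, 0, -0.4]], [[0.22, 0.21, 0.08], [0, 0, -0.5]], [[0.25, 0.26, 0.09], [0, 0, -0.53]], [[0.25, 0.26, 0.09], [0, 0, -0.53]], [[0.25, 0.26, 0.09], [0, 0, -0.53]]]' --gripper 0.087

```text
time_s: 1.1
position: [0.4587, -0.329, 0.3372]
tcp_rot: [[-0.187, -0.001, 0.982], [-0.982, -0.0, -0.187], [0.0, -1.0, -0.001]]
force: [0.3, -0.3, -0.0]
opening: 0.998
```

```bash
cat > look.py <<'E'
import sys
from rig import *
from h import *
n=sys.argv[1]
s=read_state();c=capture("wrist");T=wristT(c,s)
np.savez(n+".npz",T=T,**c);cv2.imwrite(f"pics/{n}.png",c["frame"][:,:,::-1])
print("t",s["time_s"],"tcp",np.round(s["position"],4),"toolx deg",np.degrees(np.arctan2(s["tcp_rot"][1,0],s["tcp_rot"][0,0])).round(2),"y",s["tcp_rot"][:,1].round(4),"cam",T[:3,3].round(3),"axis",T[:3,2].round(3),"F",s["force"].round(1),"op",s["opening"])
W=cloud(c,T);zt=float(sys.argv[2]) if len(sys.argv)>2 else .022
hsv=cv2.cvtColor(c["frame"],cv2.COLOR_RGB2HSV)
reg=(W[...,0]>.35)&(W[...,0]<.66)&(W[...,2]<.06)
def comp(name,m,mn):
    k,l,st,ce=cv2.connectedComponentsWithStats(m.astype(np.uint8))
    for i in range(1,k):
        if st[i,4]<mn: continue
        w=W[l==i];x,y,ww,hh=st[i,:4]
        edge="EDGE" if x==0 or y==0 or x+ww>=640 or y+hh>=480 else ""
        print(name,ce[i].round(),st[i,4],rect(w[:,:2]),"z50/98",np.percentile(w[:,2],[50,98]).round(4),edge)
comp("model",reg&(W[...,2]>zt),300)
comp("mat",reg&(hsv[...,2]<60)&(W[...,2]<.012),300)
comp("tray/pad",reg&(W[...,2]>.0035),2000)
print("bench z",np.nanmedian(W[...,2][(abs(W[...,2])<.004)]).round(4))
E
python3 look.py w1
```

```text
t 1.1 tcp [ 0.4587 -0.329   0.3372] toolx deg -100.78 y [-9.e-04 -2.e-04 -1.e+00] cam [ 0.534 -0.345  0.475] axis [-0.275  0.052 -0.96 ] F [ 0.3 -0.3 -0. ] op 0.9981181067756463
model [312. 134.] 1928 [ 536.6 -333.9   57.7   57.1   79.1] z50/98 [0.0314 0.0407] 
model [125. 132.] 555 [589.1 -96.4  34.4  25.6  -3.2] z50/98 [0.0301 0.0409] 
model [138. 191.] 863 [513.  -88.7  54.   27.8   1.1] z50/98 [0.0326 0.0427] 
model [315. 195.] 470 [ 461.7 -323.5   34.1   23.9  -14.9] z50/98 [0.0325 0.0433] 
model [  7. 206.] 513 [534.2 105.8  57.7  23.7 -13.4] z50/98 [0.0298 0.0395] EDGE
model [ 28. 254.] 1442 [456.4 105.7  58.3  56.4  24.5] z50/98 [0.0331 0.0423] 
mat [159. 183.] 791 [512.3 -93.9  64.   63.6  87.4] z50/98 [0.0062 0.0078] 
mat [314. 192.] 1040 [ 460.  -319.1   62.1   61.2   79.1] z50/98 [0.0064 0.0082] 
mat [ 55. 242.] 427 [463.4  84.   66.   33.2   7.3] z50/98 [0.006 0.008] 
tray/pad [141. 161.] 9252 [549.5 -94.3 150.6 143.   -2.2] z50/98 [0.0052 0.04  ] 
tray/pad [312. 165.] 10389 [ 495.7 -326.4  150.3  141.2  -10.9] z50/98 [0.0057 0.0397] 
tray/pad [ 36. 226.] 6324 [497.6 108.9 151.2 143.7  10.5] z50/98 [0.0077 0.0411] EDGE
bench z 0.0008
```

Run:
```python
import cv2,numpy as np
a=cv2.imread("pics/scene0.png")
t=lambda i,x,y,w,h,s:cv2.resize(i[y:y+h,x:x+w],None,fx=s,fy=s,interpolation=2)
top=np.hstack([t(a,120,185,100,80,2.6),t(a,222,222,100,80,2.6),t(a,325,212,100,80,2.6)])
b=cv2.imread("pics/w1.png")
bot=cv2.resize(np.hstack([b[90:260,240:400],b[90:260,60:220],b[150:320,0:160]]),(top.shape[1],int(170*top.shape[1]/480)))
cv2.imwrite("pics/m1.png",np.vstack([top,bot]))
```

```text
(no output)
```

View pics/m1.png

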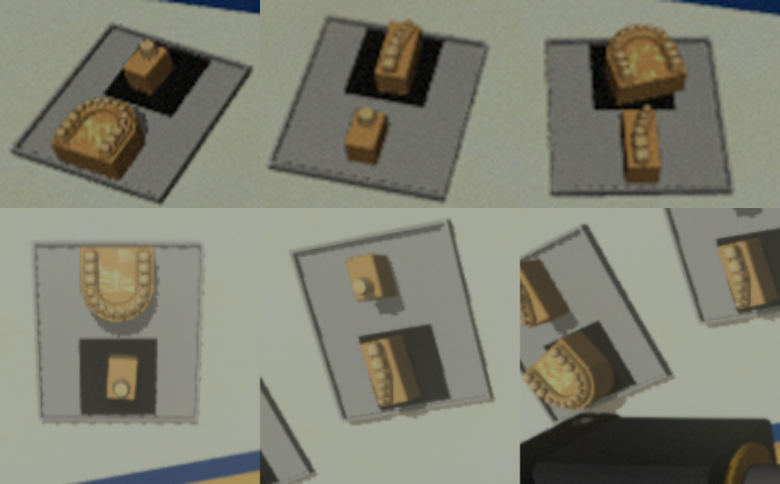

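All the fronts face roughly -x (single about -15°, half about 1°, full about +24°). Next I look closer at the single and its tray.

Request:
play_rows --commands '[[[0.003, 0.006, -0.06], [0, 0, -0.07]], [[0.003, 0.006, -0.12], [0, 0, -0.07]], [[0.003, 0.006, -0.18], [0, 0, -0.07]], [[0.003, 0.006, -0.187], [0, 0, -0.07]], [[0.003, 0.006, -0.187], [0, 0, -0.07]]]'

```text
time_s: 1.78
position: [0.4619, -0.3246, 0.1511]
tcp_rot: [[-0.258, 0.0, 0.966], [-0.966, -0.001, -0.258], [0.0, -1.0, 0.001]]
force: [-0.1, -0.2, 0.5]
opening: 0.995
```

```bash
python3 look.py w2 .026
```

```text
t 1.775 tcp [ 0.4619 -0.3246  0.1511] toolx deg -104.95 y [ 5.e-04 -6.e-04 -1.e+00] cam [ 0.536 -0.346  0.289] axis [-0.269  0.071 -0.961] F [-0.1 -0.2  0.5] op 0.9953037124477526
model [305. 137.] 5533 [ 535.6 -334.    58.4   57.8   78.9] z50/98 [0.0313 0.0405] 
model [  8. 161.] 769 [ 585.9 -103.9   38.4   19.1  -28.3] z50/98 [0.03   0.0378] EDGE
model [ 34. 248.] 1900 [ 5.134e+02 -8.940e+01  5.390e+01  2.690e+01  4.000e-01] z50/98 [0.0333 0.0425] 
model [317. 236.] 1249 [ 462.2 -323.4   33.9   24.   -15.4] z50/98 [0.0324 0.043 ] 
mat [312. 230.] 3770 [ 460.2 -319.4   64.9   64.9  -10.8] z50/98 [0.0063 0.0077] 
mat [ 73. 234.] 2259 [512.1 -93.7  66.4  66.2  88.5] z50/98 [0.0061 0.0077] 
tray/pad [310. 183.] 27990 [ 495.3 -326.2  152.8  141.   -11. ] z50/98 [0.0056 0.0398] 
tray/pad [ 59. 199.] 17871 [549.6 -95.1 151.  141.9  -2.4] z50/98 [0.0053 0.0402] EDGE
bench z 0.001
```

View pics/w2.png

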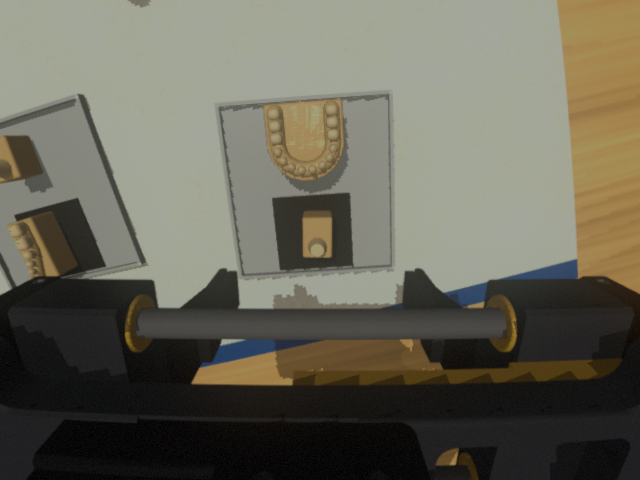

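The single sits at (317,236) on its mat, partner at (305,137), and everything agrees to about 1 mm. Now the grasp.

Request:
play_rows --commands '[[[0, 0.001, -0.03], [0, 0, -0.004]], [[0, 0.001, -0.06], [0, 0, -0.004]], [[0, 0.001, -0.09], [0, 0, -0.004]], [[0, 0.001, -0.107], [0, 0, -0.004]], [[0, 0.001, -0.117], [0, 0, -0.004]], [[0, 0.001, -0.117], [0, 0, -0.004]]]' --gripper 0.055

```text
time_s: 2.58
position: [0.4623, -0.3224, 0.034]
tcp_rot: [[-0.26, 0.001, 0.966], [-0.966, -0.001, -0.26], [0.0, -1.0, 0.001]]
force: [0.1, 0.2, 0.5]
opening: 0.636
```

Request:
play_rows --commands '[[[0, 0, 0], [0, 0, 0]], [[0, 0, 0], [0, 0, 0]], [[0, 0, 0], [0, 0, 0]], [[0, 0, 0], [0, 0, 0]], [[0, 0, 0], [0, 0, 0]]]' --gripper 0.0

```text
time_s: 3.2
position: [0.462, -0.3221, 0.0338]
tcp_rot: [[-0.26, 0.0, 0.966], [-0.966, -0.0, -0.26], [0.0, -1.0, 0.0]]
force: [-0.1, 1.0, 1.7]
opening: 0.273
```

Held: the opening reads 23.8 mm. Lift and carry it to the pad.

Request:
play_rows --commands '[[[0, 0, 0.02], [0, 0, 0]], [[0, 0, 0.06], [0, 0, 0]], [[0, 0.03, 0.1], [0, 0, 0]], [[0.01, 0.08, 0.12], [0, 0, 0.05]], [[0.01, 0.14, 0.12], [0, 0, 0.1]], [[0.02, 0.2, 0.12], [0, 0, 0.15]], [[0.03, 0.26, 0.12], [0, 0, 0.2]], [[0.03, 0.32, 0.12], [0, 0, 0.26]], [[0.04, 0.38, 0.12], [0, 0, 0.26]], [[0.04, 0.44, 0.12], [0, 0, 0.26]]]'

```text
time_s: 4.45
position: [0.5026, 0.1199, 0.1536]
tcp_rot: [[-0.003, 0.001, 1.0], [-1.0, 0.0, -0.003], [-0.0, -1.0, 0.001]]
force: [0.9, -0.3, -1.2]
opening: 0.274
```

Request:
play_rows --commands '[[[0, 0.06, 0], [0, 0, 0]], [[0, 0.12, 0], [0, 0, 0]], [[0.01, 0.17, 0], [0, 0, 0]], [[0.018, 0.215, 0], [0, 0, 0]], [[0.018, 0.215, 0], [0, 0, 0]], [[0.018, 0.215, 0], [0, 0, 0]]]'

```text
time_s: 5.2
position: [0.519, 0.3324, 0.153]
tcp_rot: [[-0.003, -0.002, 1.0], [-1.0, -0.001, -0.003], [0.001, -1.0, -0.002]]
force: [-0.4, -0.6, 0.1]
opening: 0.274
```

```bash
python3 look.py w3 .026
```

```text
t 5.2 tcp [0.519  0.3324 0.153 ] toolx deg -90.15 y [-0.0018 -0.0012 -1.    ] cam [0.596 0.331 0.29 ] axis [-0.28  -0.001 -0.96 ] F [-0.4 -0.6  0.1] op 0.2739385573477522
model [579. 212.] 2075 [536.7 117.7  54.3  26.3  11.2] z50/98 [0.0319 0.0407] 
model [561. 287.] 1529 [468.1 115.   58.3  31.7 -64.4] z50/98 [0.0323 0.0419] 
mat [556. 260.] 604 [486.  107.9  65.8  15.3 -78.8] z50/98 [0.0064 0.0079] 
tray/pad [560. 231.] 17829 [508.  111.5 142.2 129.9 -79. ] z50/98 [0.0055 0.0397] EDGE
tray/pad [314. 220.] 8628 [523.8 335.7  99.5  87.8  89.6] z50/98 [0.0063 0.0078] 
bench z 0.001
```

View pics/w3.png

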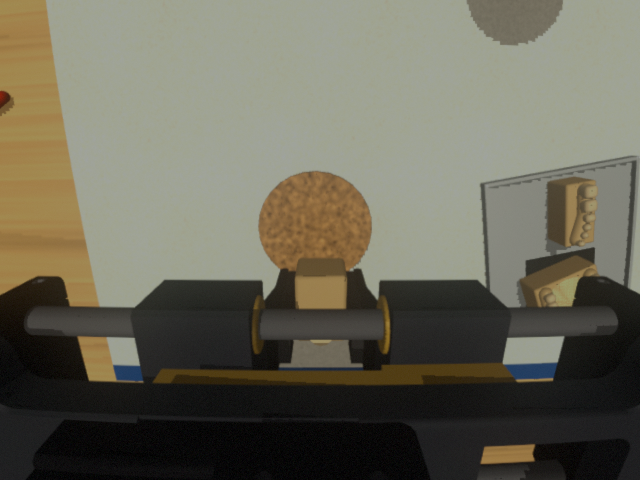

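The pad is at (314,225), its centre about (0.518, 0.3355), and the single is firmly held. Lower it.

Request:
play_rows --commands '[[[-0.001, 0.003, -0.04], [0, 0, 0]], [[-0.001, 0.003, -0.08], [0, 0, 0]], [[-0.001, 0.003, -0.102], [0, 0, 0]], [[-0.001, 0.003, -0.11], [0, 0, 0]], [[-0.001, 0.003, -0.115], [0, 0, 0]], [[-0.001, 0.003, -0.118], [0, 0, 0]], [[-0.001, 0.003, -0.119], [0, 0, 0]], [[-0.001, 0.003, -0.119], [0, 0, 0]]]'

```text
time_s: 6.25
position: [0.5192, 0.3362, 0.0351]
tcp_rot: [[-0.003, 0.001, 1.0], [-1.0, 0.0, -0.003], [-0.0, -1.0, 0.001]]
force: [-0.5, -0.9, -0.4]
opening: 0.271
```

Request:
play_rows --commands '[[[0, 0, -0.001], [0, 0, 0]], [[0, 0, -0.001], [0, 0, 0]]]'

```text
time_s: 6.5
position: [0.5191, 0.3361, 0.0338]
tcp_rot: [[-0.003, 0.001, 1.0], [-1.0, 0.0, -0.003], [-0.0, -1.0, 0.001]]
force: [0.8, 0.3, 0.4]
opening: 0.272
```

Request:
play_rows --commands '[[[0, 0, -0.0005], [0, 0, 0]], [[0, 0, -0.0008], [0, 0, 0]], [[0, 0, -0.0008], [0, 0, 0]]]'

```text
time_s: 6.88
position: [0.5191, 0.3362, 0.0338]
tcp_rot: [[-0.003, 0.001, 1.0], [-1.0, 0.0, -0.003], [-0.0, -1.0, 0.001]]
force: [-1.4, -0.7, 6.2]
opening: 0.271
```

Contact, so it stands on the pad. Release and lift, then go to the full model.

Request:
play_rows --commands '[[[0, 0, 0.0005], [0, 0, 0]], [[0, 0, 0.0005], [0, 0, 0]], [[0, 0, 0.0005], [0, 0, 0]], [[0, 0, 0.0005], [0, 0, 0]]]' --gripper 0.055

```text
time_s: 7.38
position: [0.5188, 0.3359, 0.033]
tcp_rot: [[-0.003, -0.0, 1.0], [-1.0, -0.0, -0.003], [0.0, -1.0, -0.0]]
force: [-0.2, -0.4, -0.1]
opening: 0.6
```

Request:
play_rows --commands '[[[0, 0, 0.03], [0, 0, 0]], [[0, 0, 0.07], [0, 0, 0]], [[0, -0.03, 0.115], [0, 0, 0.08]], [[-0.01, -0.08, 0.117], [0, 0, 0.2]], [[-0.02, -0.13, 0.117], [0, 0, 0.3]], [[-0.04, -0.18, 0.117], [0, 0, 0.36]], [[-0.053, -0.22, 0.117], [0, 0, 0.41]], [[-0.053, -0.22, 0.117], [0, 0, 0.41]], [[-0.053, -0.22, 0.117], [0, 0, 0.41]]]' --gripper 0.087

```text
time_s: 8.5
position: [0.4666, 0.1162, 0.1504]
tcp_rot: [[0.395, 0.001, 0.919], [-0.919, 0.0, 0.395], [0.0, -1.0, 0.001]]
force: [1.2, -0.3, 0.4]
opening: 0.998
```

```bash
python3 look.py w4 .026
```

```text
t 8.5 tcp [0.4666 0.1162 0.1504] toolx deg -66.75 y [ 1.2e-03  3.0e-04 -1.0e+00] cam [0.537 0.145 0.288] axis [-0.255 -0.11  -0.961] F [ 1.2 -0.3  0.4] op 0.9980494951908523
model [71. 58.] 1743 [5.192e+02 3.342e+02 3.420e+01 2.630e+01 4.000e-01] z50/98 [0.0322 0.0427] 
model [354. 152.] 2543 [536.3 116.5  54.7  26.3  10.7] z50/98 [0.031  0.0407] 
model [615. 201.] 1230 [589.2 -95.   34.1  25.5  -3. ] z50/98 [0.0305 0.0409] 
model [322. 247.] 4380 [455.7 108.8  57.5  56.8 -65.1] z50/98 [0.0332 0.0426] 
model [566. 264.] 1084 [522.8 -86.4  33.6  26.   -0.9] z50/98 [0.0328 0.0429] 
mat [346. 226.] 1113 [461.  102.3  64.5  64.   10.8] z50/98 [0.0064 0.0078] 
mat [534. 253.] 1168 [515.9 -92.2  66.5  57.2  88.3] z50/98 [0.0064 0.0078] 
tray/pad [92. 64.] 12306 [517.6 335.  100.3  97.5 -70.9] z50/98 [0.0064 0.0387] EDGE
tray/pad [340. 193.] 27330 [497.2 109.1 150.2 141.2  10.7] z50/98 [0.0052 0.0412] 
tray/pad [564. 217.] 17348 [549.4 -94.2 150.6 142.6  -2. ] z50/98 [0.0051 0.0399] EDGE
bench z 0.0011
```

View pics/w4.png

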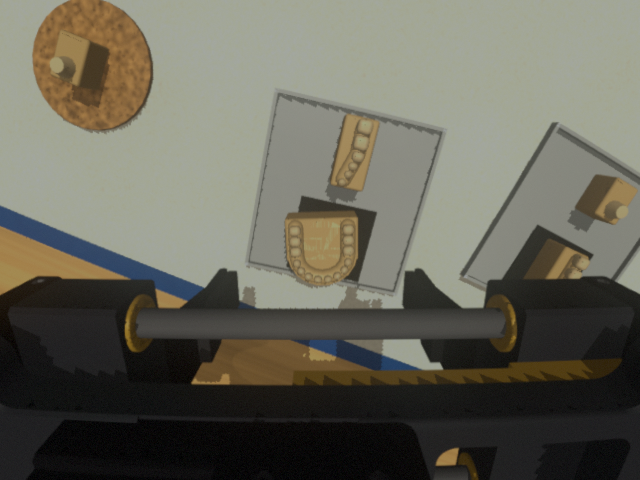

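The full arch at (322,247) faces along its tray's front with yaw about 24.8°. The single stands well on the pad at (71,58). Grasp the full arch at its flats.

Request:
play_rows --commands '[[[-0.003, -0.0035, -0.03], [0, 0, 0.027]], [[-0.003, -0.0035, -0.06], [0, 0, 0.027]], [[-0.003, -0.0035, -0.085], [0, 0, 0.027]], [[-0.003, -0.0035, -0.105], [0, 0, 0.027]], [[-0.003, -0.0035, -0.116], [0, 0, 0.027]], [[-0.003, -0.0035, -0.116], [0, 0, 0.027]]]' --gripper 0.073

```text
time_s: 9.3
position: [0.4629, 0.1131, 0.0337]
tcp_rot: [[0.421, -0.001, 0.907], [-0.907, 0.0, 0.421], [-0.0, -1.0, -0.001]]
force: [-0.6, -1.3, -0.3]
opening: 0.84
```

Request:
play_rows --commands '[[[0, 0, 0], [0, 0, 0]], [[0, 0, 0], [0, 0, 0]], [[0, 0, 0], [0, 0, 0]], [[0, 0, 0], [0, 0, 0]]]' --gripper 0.0

```text
time_s: 9.8
position: [0.4634, 0.1125, 0.0349]
tcp_rot: [[0.42, 0.001, 0.907], [-0.907, 0.0, 0.42], [0.0, -1.0, 0.001]]
force: [-0.3, 2.0, 6.6]
opening: 0.663
```

Request:
play_rows --commands '[[[0, 0, 0.02], [0, 0, 0]], [[0, 0, 0.06], [0, 0, 0]], [[0, -0.02, 0.1], [0, 0, -0.05]], [[0, -0.07, 0.115], [0, 0, -0.15]], [[0, -0.13, 0.115], [0, 0, -0.25]], [[0, -0.19, 0.115], [0, 0, -0.35]], [[0, -0.25, 0.115], [0, 0, -0.45]], [[0, -0.31, 0.115], [0, 0, -0.55]], [[0, -0.37, 0.115], [0, 0, -0.624]], [[0.005, -0.42, 0.115], [0, 0, -0.624]]]'

```text
time_s: 11.05
position: [0.467, -0.3098, 0.1489]
tcp_rot: [[-0.191, -0.001, 0.982], [-0.982, 0.0, -0.191], [-0.0, -1.0, -0.001]]
force: [0.6, -0.0, -0.7]
opening: 0.665
```

Request:
play_rows --commands '[[[0, -0.0135, 0], [0, 0, 0]], [[0, -0.0135, 0], [0, 0, 0]], [[0, -0.0135, 0], [0, 0, 0]]]'

```text
time_s: 11.42
position: [0.4671, -0.3188, 0.1488]
tcp_rot: [[-0.188, -0.002, 0.982], [-0.982, 0.002, -0.188], [-0.002, -1.0, -0.002]]
force: [0.3, 0.1, -1.2]
opening: 0.664
```

```bash
python3 look.py w5 .026
```

```text
t 11.425 tcp [ 0.4671 -0.3188  0.1488] toolx deg -100.83 y [-0.002   0.0025 -1.    ] cam [ 0.543 -0.335  0.286] axis [-0.276  0.054 -0.96 ] F [ 0.3  0.1 -1.2] op 0.6643773113572327
model [322. 141.] 5562 [ 535.7 -334.1   58.5   56.6   79. ] z50/98 [0.0313 0.0406] 
model [ 13. 142.] 1148 [589.4 -96.3  34.2  26.9  -2.6] z50/98 [0.0302 0.0404] EDGE
model [ 37. 234.] 2103 [ 5.132e+02 -8.870e+01  5.400e+01  2.810e+01  3.000e-01] z50/98 [0.0333 0.0426] 
mat [ 77. 221.] 2292 [512.2 -93.9  66.5  65.3  88. ] z50/98 [0.0061 0.0076] 
mat [321. 225.] 3693 [ 470.2 -321.3   64.5   44.5   78.4] z50/98 [0.0064 0.0078] 
tray/pad [ 62. 185.] 19950 [549.5 -94.8 151.  141.9  -2.3] z50/98 [0.0054 0.0405] EDGE
tray/pad [322. 176.] 24856 [ 497.8 -326.6  147.4  141.1  -11.2] z50/98 [0.0054 0.0396] 
bench z 0.0011
```

View pics/w5.png

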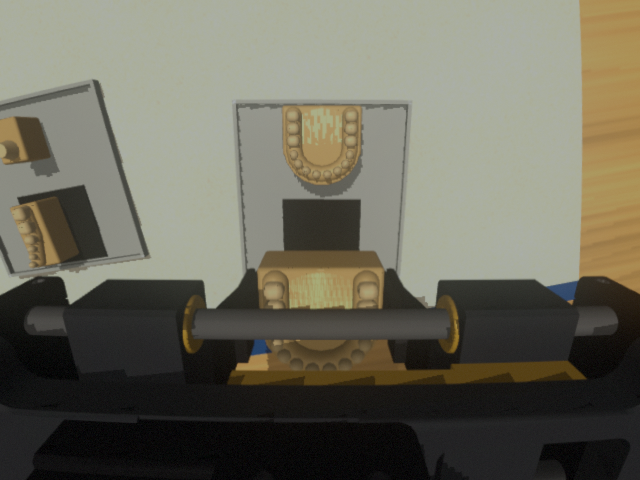

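The held full arch is at (320,310), the empty mat at (321,225). Check its offset in the grip from depth.

Run:
```python
from h import *
c=dict(np.load("w5.npz"));T=c["T"];W=cloud(c,T)
a=np.radians(-10.9);d=np.array([np.cos(a),np.sin(a)]);n=np.array([-d[1],d[0]])
tcp=np.array([.4671,-.3188])
p=W[252:300,258:386].reshape(-1,3)
p=p[(p[:,2]>.09)&(p[:,2]<.17)]
u=(p[:,:2]-tcp)@d*1e3;v=(p[:,:2]-tcp)@n*1e3
print(np.percentile(u,[1,50,90,95,98,99.5]).round(1),np.percentile(p[:,2],[1,20,50,80,99]).round(4))
f=u>np.percentile(u,80)-1.5;q=np.polyfit(v[f],u[f],1);print("rear face slope deg",np.degrees(q[0]).round(2),"v range",np.percentile(v[f],[1,99]).round(1),u[f].mean())
```

```text
[ 5.5 17.3 20.8 20.9 21.1 21.3] [0.1238 0.1382 0.1457 0.1484 0.1562]
rear face slope deg 0.0 v range [-29.2  26.2] 20.434861408936012
```

Request:
play_rows --commands '[[[0, 0, -0.03], [0, 0, 0]], [[0, 0, -0.06], [0, 0, 0]], [[0, 0, -0.06], [0, 0, 0]], [[0, 0, -0.06], [0, 0, 0]]]'

```text
time_s: 11.98
position: [0.4685, -0.3205, 0.09]
tcp_rot: [[-0.188, 0.001, 0.982], [-0.982, -0.001, -0.188], [0.0, -1.0, 0.001]]
force: [-0.6, -0.4, -1.3]
opening: 0.666
```

Run:
```python
from rig import *
for i in range(2):
    s=read_state();print(s["position"].round(5),s["qvel"].round(3),s["joint_positions"].round(2)); capture("side")
```

```text
[ 0.46846 -0.32049  0.09003] [-0.343 -0.875 -0.861 -0.074 -0.249 -0.057] [-45.66  38.79  97.52   0.    43.65  55.17]
[ 0.46868 -0.32101  0.09044] [-0.359 -0.407 -0.438  0.006 -0.129  0.024] [-45.68  38.76  97.49   0.    43.64  55.17]
```

Request:
play_rows --commands '[[[0, 0.001, -0.025], [0, 0, 0]], [[0, 0.001, -0.042], [0, 0, 0]], [[0, 0.001, -0.05], [0, 0, 0]], [[0, 0.001, -0.053], [0, 0, 0]], [[0, 0.001, -0.054], [0, 0, 0]], [[0, 0.001, -0.055], [0, 0, 0]], [[0, 0.001, -0.055], [0, 0, 0]], [[0, 0.001, -0.055], [0, 0, 0]]]'

```text
time_s: 13.08
position: [0.4682, -0.3203, 0.035]
tcp_rot: [[-0.189, 0.001, 0.982], [-0.982, -0.001, -0.189], [0.001, -1.0, 0.001]]
force: [-1.1, 0.1, 5.0]
opening: 0.666
```

Contact. Release, lift and look.

Request:
play_rows --commands '[[[0, 0, 0], [0, 0, 0]], [[0, 0, 0], [0, 0, 0]], [[0, 0, 0], [0, 0, 0]], [[0, 0, 0], [0, 0, 0]]]' --gripper 0.074

```text
time_s: 13.58
position: [0.4679, -0.32, 0.0341]
tcp_rot: [[-0.189, -0.0, 0.982], [-0.982, 0.0, -0.189], [-0.0, -1.0, -0.0]]
force: [0.4, 1.6, -0.9]
opening: 0.844
```

Request:
play_rows --commands '[[[0, 0, 0.02], [0, 0, 0]], [[0, 0, 0.06], [0, 0, 0]], [[0, 0, 0.115], [0, 0, 0]], [[0, 0, 0.115], [0, 0, 0]], [[0, 0, 0.115], [0, 0, 0]], [[0, 0, 0.115], [0, 0, 0]]]'

```text
time_s: 14.32
position: [0.467, -0.3191, 0.1477]
tcp_rot: [[-0.189, -0.002, 0.982], [-0.982, 0.003, -0.189], [-0.002, -1.0, -0.003]]
force: [-0.6, 0.2, 0.2]
opening: 0.851
```

```bash
python3 look.py w6 .026
```

```text
t 14.325 tcp [ 0.467  -0.3191  0.1477] toolx deg -100.9 y [-0.0025  0.0025 -1.    ] cam [ 0.543 -0.336  0.285] axis [-0.276  0.055 -0.96 ] F [-0.6  0.2  0.2] op 0.8505845720993481
model [321. 141.] 5639 [ 535.8 -334.1   58.4   57.2   78.8] z50/98 [0.0313 0.0405] 
model [ 12. 142.] 1081 [589.4 -96.9  34.2  24.7  -3.4] z50/98 [0.0302 0.0404] EDGE
model [ 35. 235.] 2114 [ 5.131e+02 -8.910e+01  5.400e+01  2.800e+01  1.000e-01] z50/98 [0.0333 0.0426] 
model [322. 241.] 4549 [ 460.3 -320.4   58.    56.9   78.9] z50/98 [0.0332 0.0426] 
mat [ 75. 221.] 2375 [512.3 -93.7  68.   66.   88.8] z50/98 [0.0061 0.0078] 
tray/pad [ 61. 186.] 19818 [549.5 -94.6 150.7 142.4  -2.2] z50/98 [0.0054 0.0406] EDGE
tray/pad [321. 186.] 28357 [ 496.4 -326.3  150.5  141.2  -11. ] z50/98 [0.006  0.0413] 
bench z 0.001
```

View pics/w6.png

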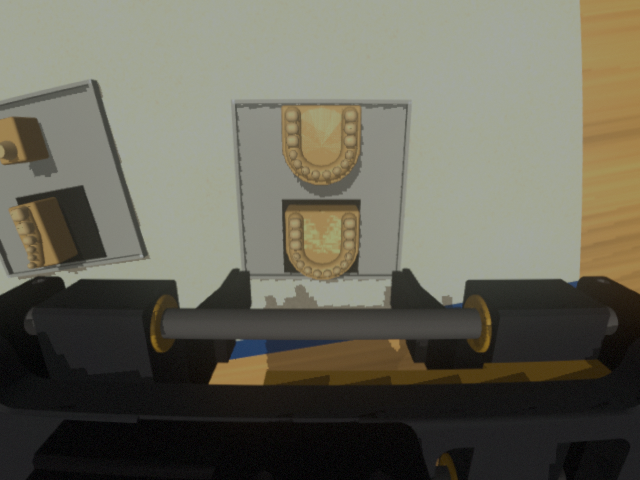

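The full arch sits at (322,241), square with its partner and about 1 mm off centre. Next the half arch.

Request:
play_rows --commands '[[[0.01, 0.05, 0], [0, 0, 0.06]], [[0.02, 0.11, 0], [0, 0, 0.12]], [[0.04, 0.17, 0], [0, 0, 0.195]], [[0.045, 0.22, 0], [0, 0, 0.195]], [[0.045, 0.2325, -0.02], [0, 0, 0.195]], [[0.045, 0.2325, -0.05], [0, 0, 0.195]], [[0.045, 0.2325, -0.08], [0, 0, 0.195]], [[0.045, 0.2325, -0.105], [0, 0, 0.195]], [[0.045, 0.2325, -0.115], [0, 0, 0.195]], [[0.045, 0.2325, -0.115], [0, 0, 0.195]]]' --gripper 0.055

```text
time_s: 15.62
position: [0.5125, -0.0874, 0.0334]
tcp_rot: [[0.005, -0.002, 1.0], [-1.0, 0.001, 0.005], [-0.001, -1.0, -0.002]]
force: [0.0, 0.1, 0.0]
opening: 0.632
```

Request:
play_rows --commands '[[[0, 0, 0], [0, 0, 0]], [[0, 0, 0], [0, 0, 0]], [[0, 0, 0], [0, 0, 0]], [[0, 0, 0], [0, 0, 0]], [[0, 0, 0], [0, 0, 0]], [[0, 0, 0], [0, 0, 0]]]' --gripper 0.0

```text
time_s: 16.38
position: [0.5131, -0.0876, 0.0347]
tcp_rot: [[0.005, 0.001, 1.0], [-1.0, -0.0, 0.005], [0.0, -1.0, 0.001]]
force: [-0.5, 1.0, 6.3]
opening: 0.296
```

Request:
play_rows --commands '[[[0, 0, 0.02], [0, 0, 0]], [[0, 0, 0.06], [0, 0, 0]], [[-0.005, 0.02, 0.1], [0, 0, 0]], [[-0.015, 0.07, 0.115], [0, 0, 0.08]], [[-0.03, 0.12, 0.115], [0, 0, 0.15]], [[-0.045, 0.17, 0.115], [0, 0, 0.183]], [[-0.053, 0.1915, 0.115], [0, 0, 0.183]], [[-0.053, 0.1915, 0.115], [0, 0, 0.183]], [[-0.053, 0.1915, 0.115], [0, 0, 0.183]], [[-0.053, 0.1915, 0.115], [0, 0, 0.183]]]'

```text
time_s: 17.62
position: [0.4606, 0.103, 0.1491]
tcp_rot: [[0.185, 0.0, 0.983], [-0.983, -0.0, 0.185], [0.0, -1.0, 0.0]]
force: [0.1, -0.5, -0.5]
opening: 0.298
```

```bash
cat > held.py <<'E'
import sys
from h import *
n,yaw=sys.argv[1],np.radians(float(sys.argv[2]))
c=dict(np.load(n+".npz"));W=cloud(c,c["T"])
d=np.array([np.cos(yaw),np.sin(yaw)]);nn=np.array([-d[1],d[0]]);tcp=np.array([float(sys.argv[3]),float(sys.argv[4])])
hsv=cv2.cvtColor(c["frame"],cv2.COLOR_RGB2HSV)
m=(W[...,2]>.11)&(W[...,2]<.165)&(hsv[...,1]>60)&(hsv[...,2]>90);m[310:]=0
k,l,st,ce=cv2.connectedComponentsWithStats(m.astype(np.uint8));i=1+st[1:,4].argmax();p=W[l==i]
u=(p[:,:2]-tcp)@d*1e3;v=(p[:,:2]-tcp)@nn*1e3
print("held px",st[i],"rear u",np.percentile(u,[95,99]).round(1),"v",np.percentile(v,[1,99]).round(1))
E
python3 look.py w7 .026 | tee o; set -- $(grep -o 'tcp \[[^]]*' o | tr -d 'tcp['); python3 held.py w7 10.8 $1 $2
```

```text
t 17.625 tcp [0.4606 0.103  0.1491] toolx deg -79.33 y [ 4.e-04 -2.e-04 -1.e+00] cam [0.536 0.116 0.287] axis [-0.274 -0.052 -0.96 ] F [ 0.1 -0.5 -0.5] op 0.2977954648246481
model [ 32. 109.] 1599 [ 5.192e+02  3.340e+02  3.440e+01  2.640e+01 -3.000e-01] z50/98 [0.0321 0.0427] 
model [319. 135.] 2655 [536.1 116.7  54.1  25.8  11.1] z50/98 [0.031  0.0408] 
model [604. 124.] 1475 [589.  -94.8  34.6  25.1  -1.4] z50/98 [0.0305 0.041 ] 
mat [549. 211.] 4891 [512.3 -92.5  67.   64.1  88.2] z50/98 [0.0064 0.0077] 
mat [319. 218.] 3898 [461.  102.4  64.8  64.4  10.6] z50/98 [0.0064 0.0077] 
tray/pad [ 55. 110.] 11049 [518.5 334.8  99.2  99.   -5.2] z50/98 [0.0064 0.0387] EDGE
tray/pad [559. 167.] 24834 [549.3 -94.3 150.8 142.7  -2.1] z50/98 [0.0052 0.0311] EDGE
tray/pad [319. 174.] 26451 [497.4 109.1 150.3 141.   10.8] z50/98 [0.0049 0.0387] 
bench z 0.0011
held px [ 292  240   58   69 3800] rear u [26.4 26.6] v [-14.1  10.8]
```

View pics/w7.png

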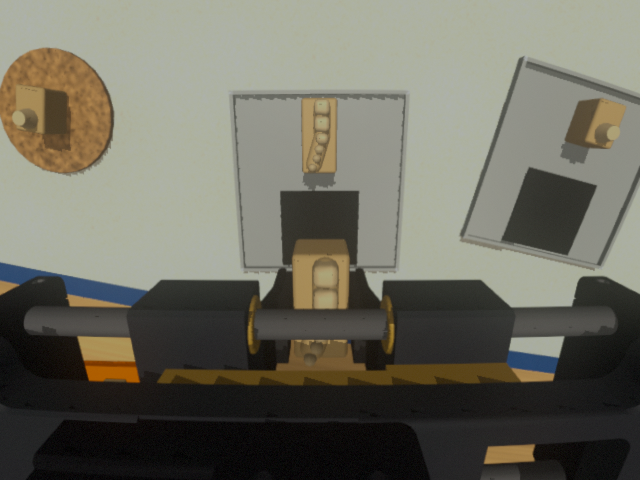

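The half arch is held well; mat at (319,228), partner at (319,135). Lower with a 1 mm correction in x.

Request:
play_rows --commands '[[[0.001, 0, -0.04], [0, 0, 0]], [[0.001, 0, -0.08], [0, 0, 0]], [[0.001, 0, -0.1], [0, 0, 0]], [[0.001, 0, -0.109], [0, 0, 0]], [[0.001, 0, -0.113], [0, 0, 0]], [[0.001, 0, -0.115], [0, 0, 0]], [[0.001, 0, -0.115], [0, 0, 0]], [[0.001, 0, -0.115], [0, 0, 0]]]'

```text
time_s: 18.68
position: [0.4613, 0.104, 0.0348]
tcp_rot: [[0.187, 0.001, 0.982], [-0.982, -0.0, 0.187], [0.0, -1.0, 0.001]]
force: [0.7, -0.7, -1.1]
opening: 0.296
```

Request:
play_rows --commands '[[[0, 0, -0.0005], [0, 0, 0]], [[0, 0, -0.0007], [0, 0, 0]], [[0, 0, -0.0007], [0, 0, 0]]]'

```text
time_s: 19.05
position: [0.4612, 0.104, 0.0347]
tcp_rot: [[0.187, 0.002, 0.982], [-0.982, -0.0, 0.187], [0.0, -1.0, 0.001]]
force: [-0.1, 0.2, 8.7]
opening: 0.3
```

Request:
play_rows --commands '[[[0, 0, 0.0005], [0, 0, 0]], [[0, 0, 0.0005], [0, 0, 0]], [[0, 0, 0.0005], [0, 0, 0]], [[0, 0, 0.0005], [0, 0, 0]]]' --gripper 0.055

```text
time_s: 19.55
position: [0.4609, 0.104, 0.0339]
tcp_rot: [[0.187, -0.0, 0.982], [-0.982, 0.0, 0.187], [-0.0, -1.0, -0.0]]
force: [-0.2, -0.4, 0.6]
opening: 0.606
```

Request:
play_rows --commands '[[[0, 0, 0.02], [0, 0, 0]], [[0, 0, 0.06], [0, 0, 0]], [[0, 0, 0.115], [0, 0, 0]], [[0, 0, 0.115], [0, 0, 0]], [[0, 0, 0.115], [0, 0, 0]], [[0, 0, 0.115], [0, 0, 0]]]'

```text
time_s: 20.3
position: [0.4598, 0.1039, 0.1478]
tcp_rot: [[0.187, -0.003, 0.982], [-0.982, 0.0, 0.187], [-0.001, -1.0, -0.003]]
force: [-0.2, 0.9, -1.1]
opening: 0.632
```

```bash
python3 look.py w8 .026
```

```text
t 20.3 tcp [0.4598 0.1039 0.1478] toolx deg -79.24 y [-0.0032  0.     -1.    ] cam [0.536 0.117 0.285] axis [-0.277 -0.052 -0.959] F [-0.2  0.9 -1.1] op 0.6322066598463736
model [ 32. 107.] 1627 [519.3 333.9  34.5  25.9  -0.9] z50/98 [0.0322 0.0426] 
model [321. 133.] 2685 [536.6 116.9  53.7  26.   11.6] z50/98 [0.031  0.0409] 
model [607. 123.] 1491 [589.3 -95.   34.5  26.2  -1.3] z50/98 [0.0304 0.041 ] 
model [321. 234.] 2184 [461.2 102.2  53.6  25.9  11. ] z50/98 [0.033  0.0428] 
mat [551. 211.] 5047 [512.3 -92.9  67.3  64.4  88. ] z50/98 [0.0064 0.0078] 
mat [320. 224.] 2858 [461.1 102.5  64.2  63.9  10.7] z50/98 [0.0064 0.0077] 
tray/pad [ 55. 108.] 11178 [518.1 334.3  99.7  99.   -3.5] z50/98 [0.0064 0.039 ] EDGE
tray/pad [561. 167.] 24971 [549.4 -94.4 151.1 142.5  -1.9] z50/98 [0.0052 0.0311] EDGE
tray/pad [321. 178.] 28641 [497.  109.2 150.4 141.   10.8] z50/98 [0.0051 0.0407] 
bench z 0.0011
```

The half arch is within 0.5 mm and 0.5°. Back to the pad for the single.

Request:
play_rows --commands '[[[0.01, 0.05, 0], [0, 0, -0.05]], [[0.03, 0.11, 0], [0, 0, -0.12]], [[0.045, 0.17, 0], [0, 0, -0.19]], [[0.058, 0.22, 0], [0, 0, -0.19]], [[0.058, 0.232, -0.02], [0, 0, -0.19]], [[0.058, 0.232, -0.05], [0, 0, -0.19]], [[0.058, 0.232, -0.08], [0, 0, -0.19]], [[0.058, 0.232, -0.105], [0, 0, -0.19]], [[0.058, 0.232, -0.115], [0, 0, -0.19]], [[0.058, 0.232, -0.115], [0, 0, -0.19]]]'

```text
time_s: 21.6
position: [0.518, 0.3349, 0.033]
tcp_rot: [[-0.003, -0.003, 1.0], [-1.0, -0.001, -0.003], [0.001, -1.0, -0.003]]
force: [-0.2, 1.3, -0.3]
opening: 0.629
```

Request:
play_rows --commands '[[[0, 0, 0], [0, 0, 0]], [[0, 0, 0], [0, 0, 0]], [[0, 0, 0], [0, 0, 0]], [[0, 0, 0], [0, 0, 0]], [[0, 0, 0], [0, 0, 0]], [[0, 0, 0], [0, 0, 0]]]' --gripper 0.0

```text
time_s: 22.35
position: [0.519, 0.336, 0.0342]
tcp_rot: [[-0.002, 0.0, 1.0], [-1.0, 0.0, -0.002], [-0.0, -1.0, 0.0]]
force: [-0.9, 0.3, 1.7]
opening: 0.272
```

Request:
play_rows --commands '[[[0, 0, 0.02], [0, 0, 0]], [[0, 0, 0.06], [0, 0, 0]], [[0, -0.02, 0.1], [0, 0, 0]], [[0, -0.07, 0.115], [0, 0, 0]], [[0, -0.13, 0.115], [0, 0, -0.036]], [[0, -0.19, 0.115], [0, 0, -0.036]], [[-0.003, -0.25, 0.115], [0, 0, -0.036]], [[-0.005, -0.31, 0.115], [0, 0, -0.036]], [[-0.007, -0.37, 0.115], [0, 0, -0.036]], [[-0.007, -0.42, 0.115], [0, 0, -0.036]]]'

```text
time_s: 23.6
position: [0.512, -0.0864, 0.1504]
tcp_rot: [[-0.039, 0.002, 0.999], [-0.999, -0.001, -0.039], [0.001, -1.0, 0.002]]
force: [0.5, 0.1, -0.7]
opening: 0.277
```

Request:
play_rows --commands '[[[0, -0.0075, 0], [0, 0, 0]], [[0, -0.0075, 0], [0, 0, 0]], [[0, -0.0075, 0], [0, 0, 0]], [[0, -0.0075, 0], [0, 0, 0]]]'

```text
time_s: 24.1
position: [0.5117, -0.09, 0.1491]
tcp_rot: [[-0.036, -0.0, 0.999], [-0.999, 0.0, -0.036], [-0.0, -1.0, -0.0]]
force: [-0.2, 0.1, -1.6]
opening: 0.272
```

```bash
python3 look.py w9 .026 | tee o; set -- $(grep -o 'tcp \[[^]]*' o | tr -d 'tcp['); python3 held.py w9 -2.2 $1 $2
```

```text
t 24.1 tcp [ 0.5117 -0.09    0.1491] toolx deg -92.06 y [-4.e-04  3.e-04 -1.e+00] cam [ 0.589 -0.094  0.287] axis [-0.279  0.01  -0.96 ] F [-0.2  0.1 -1.6] op 0.27183424716009214
model [322. 135.] 1544 [589.  -95.6  34.   23.6  -1.3] z50/98 [0.0304 0.0408] 
model [612. 195.] 3626 [ 536.8 -327.6   57.9   48.7  -11.8] z50/98 [0.0312 0.0405] EDGE
model [ 64. 215.] 2077 [536.4 116.9  53.8  29.1  10.4] z50/98 [0.0317 0.0406] 
model [585. 272.] 2370 [ 462.4 -319.8   59.    53.6   79.6] z50/98 [0.0332 0.0425] 
model [ 96. 289.] 1183 [469.4 103.8  38.5  28.1   9. ] z50/98 [0.0329 0.0425] 
mat [322. 225.] 5022 [512.4 -93.   64.6  64.4  -1.8] z50/98 [0.0064 0.0078] 
mat [547. 273.] 818 [ 460.  -317.2   67.7   64.5  -13.8] z50/98 [0.0063 0.0077] 
mat [124. 273.] 1376 [466.8 103.3  66.7  53.7 -79.1] z50/98 [0.0062 0.0075] 
tray/pad [322. 177.] 27491 [549.2 -95.2 150.6 143.   -2.1] z50/98 [0.0049 0.0308] 
tray/pad [570. 226.] 18143 [ 496.8 -325.7  150.4  141.9  -10.4] z50/98 [0.0085 0.0407] EDGE
tray/pad [ 96. 232.] 17436 [505.8 110.9 142.8 133.2 -79.3] z50/98 [0.0053 0.0403] EDGE
bench z 0.0012
held px [ 295  258   52   51 2523] rear u [17.3 17.5] v [-12.9   9.8]
```

View pics/w9.png

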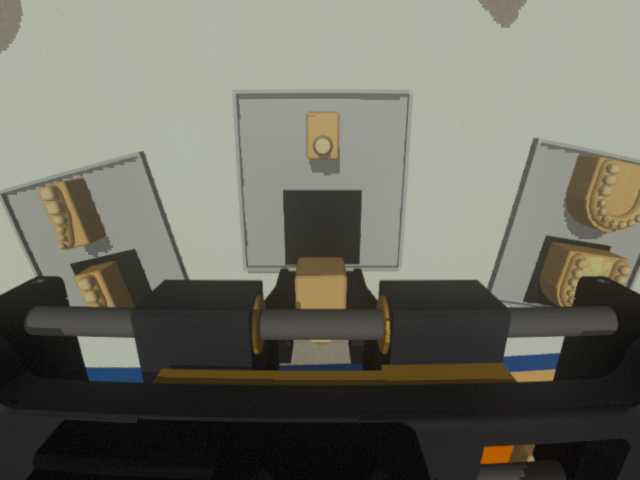

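The single is held and centred over the mat at (322,228), aligned with its partner at (322,135). Lower it.

Request:
play_rows --commands '[[[0, 0, -0.04], [0, 0, 0]], [[0, 0, -0.08], [0, 0, 0]], [[0, 0, -0.1], [0, 0, 0]], [[0, 0, -0.109], [0, 0, 0]], [[0, 0, -0.113], [0, 0, 0]], [[0, 0, -0.115], [0, 0, 0]], [[0, 0, -0.1155], [0, 0, 0]], [[0, 0, -0.1155], [0, 0, 0]]]'

```text
time_s: 25.15
position: [0.5124, -0.0917, 0.0342]
tcp_rot: [[-0.038, 0.001, 0.999], [-0.999, -0.0, -0.038], [0.0, -1.0, 0.001]]
force: [0.6, 0.4, 0.7]
opening: 0.273
```

Request:
play_rows --commands '[[[0, 0, -0.0005], [0, 0, 0]], [[0, 0, -0.0007], [0, 0, 0]], [[0, 0, -0.0007], [0, 0, 0]]]'

```text
time_s: 25.52
position: [0.5124, -0.0917, 0.0341]
tcp_rot: [[-0.038, 0.002, 0.999], [-0.999, -0.001, -0.038], [0.001, -1.0, 0.002]]
force: [0.0, 0.5, 8.2]
opening: 0.277
```

Request:
play_rows --commands '[[[0, 0, 0.0005], [0, 0, 0]], [[0, 0, 0.0005], [0, 0, 0]], [[0, 0, 0.0005], [0, 0, 0]], [[0, 0, 0.0005], [0, 0, 0]]]' --gripper 0.055

```text
time_s: 26.02
position: [0.5118, -0.0915, 0.0332]
tcp_rot: [[-0.038, -0.0, 0.999], [-0.999, 0.0, -0.038], [-0.0, -1.0, -0.0]]
force: [-0.7, -0.1, 0.8]
opening: 0.598
```

Request:
play_rows --commands '[[[0, 0, 0.02], [0, 0, 0]], [[0, 0, 0.06], [0, 0, 0]], [[0, 0, 0.115], [0, 0, 0]], [[-0.02, 0, 0.17], [0, 0, 0]], [[-0.02, 0, 0.2], [0, 0, 0]], [[-0.02, 0, 0.2], [0, 0, 0]], [[-0.02, 0, 0.2], [0, 0, 0]]]'

```text
time_s: 26.9
position: [0.4913, -0.0912, 0.2325]
tcp_rot: [[-0.038, -0.002, 0.999], [-0.999, 0.001, -0.038], [-0.001, -1.0, -0.002]]
force: [-0.2, -0.1, -0.4]
opening: 0.632
```

```bash
python3 look.py w10 .026
python3 - <<'E'
from rig import *
import cv2
cv2.imwrite("pics/s2.png",capture("scene")["frame"][:,:,::-1])
E
```

```text
t 26.9 tcp [ 0.4913 -0.0912  0.2325] toolx deg -92.19 y [-1.6e-03  7.0e-04 -1.0e+00] cam [ 0.568 -0.096  0.37 ] axis [-0.28   0.011 -0.96 ] F [-0.2 -0.1 -0.4] op 0.6318829128822002
model [320. 113.] 919 [589.7 -95.8  33.4  23.9  -1.8] z50/98 [0.0304 0.041 ] 
model [555. 159.] 2880 [ 536.3 -331.7   58.    56.6  -12.4] z50/98 [0.0317 0.0406] 
model [116. 178.] 1331 [536.7 116.2  53.8  27.5  11. ] z50/98 [0.0312 0.0407] 
model [320. 193.] 787 [512.6 -93.7  33.5  23.5  -2.7] z50/98 [0.0326 0.043 ] 
model [534. 231.] 2608 [ 460.4 -319.6   59.1   57.6   79. ] z50/98 [0.0336 0.0426] 
model [142. 247.] 1219 [461.3 101.9  53.6  27.4   9.8] z50/98 [0.0329 0.0425] 
mat [165. 235.] 1076 [460.7 101.3  64.6  64.4  11. ] z50/98 [0.0062 0.0077] 
tray/pad [320. 152.] 17503 [549.1 -94.3 149.9 141.1  -2.1] z50/98 [0.005  0.0338] 
tray/pad [530. 193.] 15549 [ 496.1 -326.4  150.9  143.2  -11.2] z50/98 [0.0085 0.0412] 
tray/pad [141. 207.] 14346 [497.3 109.4 150.6 142.3  10.9] z50/98 [0.0053 0.0403] 
bench z 0.0011
```

View pics/w10.png

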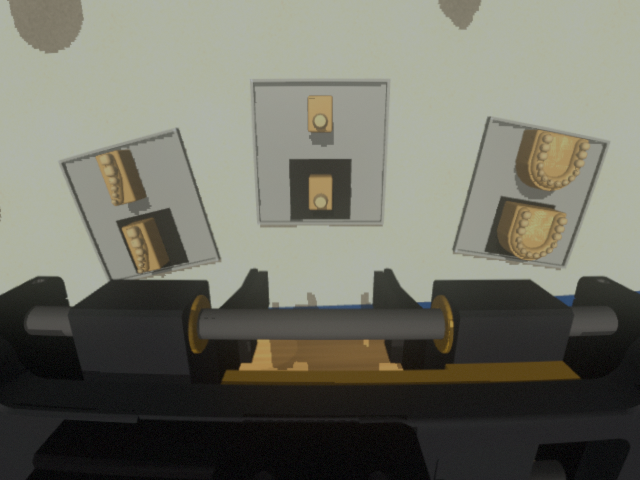

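View pics/s2.png

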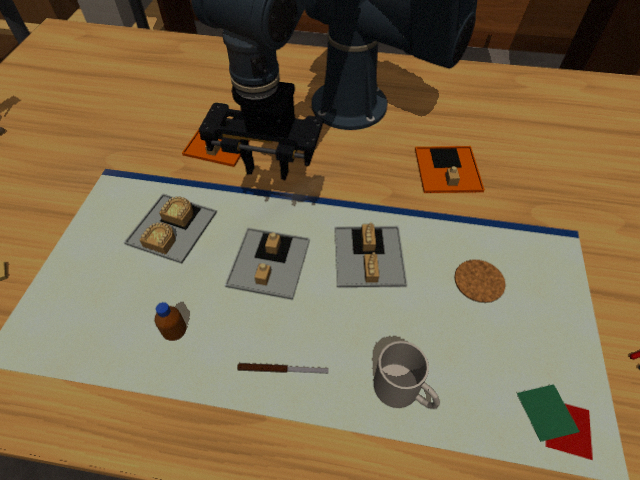

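All three models sit on the right mats, matching and aligned with their partners, at (320,193), (534,231) and (142,247) in the wrist view. In the scene view the mug, bottle and knife haven't moved and the pad is empty. Handing in.

```bash
python3 -c "
from rig import *
print(hand_in())"
```

```text
the job is handed in; nothing more can be done
None
```

All three models are in the trays of their own kind, and the job was handed in at about 27 s of the 112 s allowed. I parked the single tooth on the cork pad, moved the full arch and then the half arch to their trays, and finally put the single tooth in its tray.

**Placing:** in the last pictures each model is about 1 mm or less from the middle of its mat and within about 1° of its partner, front to -x.
- **Half arch:** about 0.3 mm off.
- **Full arch:** about 1 mm off in the close view.
- **Single tooth:** about 0.7–0.8 mm off, checked only from further away.

**Setting down:** I lowered each one until the wrist felt contact (5–9 N) before opening the fingers.

**Other objects:** the mug, bottle and knife look unmoved in the scene picture, which I compared by eye. The pad is empty and the gripper is clear of everything.

**Disagreement in the checks:** the wrist camera read about 1.2–1.7 mm to one side of where the gripper holds things. I corrected for this fully for the half arch and the single tooth. For the full arch I corrected only part of it, which probably explains its 1 mm.

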